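# Pop the heating block's touch-latch hatch

### The job

Open the heating block with the blue hatch: gently press the white pad on its hatch once with the fingertips until the latch lets go, then get out of the way so that the hatch springs up on its own, and keep off it for a few seconds to see that it stays fully open. Do not push the hatch down again, leave the white hatch shut, and do not move or pick up the tube, dishes, tip box or marker on the bench.

Things in the scene. Friction and masses are not known exactly. Their poses are not given: they have to be found in the camera images.
- blue_block: white laboratory heating block fixed to the bench, 190 mm (x) by 140 mm (y), 85 mm tall, with the BLUE hatch in its top; origin at the centre of its underside, x from its display front to its back, z up. The hatch, a flat plate 112 by 104 mm, 6 mm thick, when shut covers x from -62 to +50 mm
- blue_hatch (a joint): angle (rad) of the blue hatch: 0 latched shut, 1.25 fully open (stop), down to about -0.06 while pressed in. Push-push latch: pressing the pad down 3 to 5 mm (2 to 3 N, then a rubber stop at about 4 mm, 6 N per mm) and letting it rise frees the hatch, and a damped spring swings it up to the stop in about 2 s, where it stays. Pressing it right down again latches it again.
- blue_pad (a point): centre of the top face of the round white press pad (30 mm across, 6 mm raised) at the free edge of the blue hatch, 95 mm from the hinge line and 17 mm in from that edge; moves with the hatch. With the hatch shut the pad's top is 94.5 mm above the bench, 9.5 mm above the block's rim; frame as blue_hinge
- blue_hinge (a point): middle of the blue hatch's hinge line, 82.5 mm above the bench. With the hatch shut, x points level from the pad towards the hinge (the free edge lies at -x, on the robot's side), y along the hinge line, z up. The frame turns with the hatch
- white_block: the same heating block, but with a WHITE hatch; origin and axes as for the blue one. It is to be left alone
- white_hatch (a joint): angle (rad) of the white hatch: 0 latched shut, 1.25 fully open (stop), down to about -0.06 while pressed in. Push-push latch: pressing the pad down 3 to 5 mm (2 to 3 N, then a rubber stop at about 4 mm, 6 N per mm) and letting it rise frees the hatch, and a damped spring swings it up to the stop in about 2 s, where it stays. Pressing it right down again latches it again.
- white_pad (a point): centre of the top face of the round grey press pad (30 mm across, 6 mm raised) at the free edge of the white hatch, 95 mm from the hinge line and 17 mm in from that edge; moves with the hatch. With the hatch shut the pad's top is 94.5 mm above the bench, 9.5 mm above the block's rim; frame as white_hinge
- white_hinge (a point): middle of the white hatch's hinge line, 82.5 mm above the bench. With the hatch shut, x points level from the pad towards the hinge (the free edge lies at -x, on the robot's side), y along the hinge line, z up. The frame turns with the hatch
- tube_mid (a point): centre of a loose upright sample tube with blue cap, 34 mm across, 115 mm tall; a bystander, 57.5 mm above its foot
- dishes_mid (a point): centre of a loose stack of three culture dishes, 90 mm across, 45 mm tall; a bystander
- tipbox_mid (a point): centre of a loose black pipette-tip box, 88 by 65 mm, 52 mm tall; a bystander
- marker_mid (a point): centre of a loose black marker pen lying on the bench, 130 mm long (x), 15 mm thick; a bystander
There are look-alikes about, which are no part of the job. Leave any orange or red look-alike of the blue_block alone.

How it is judged (in metres and radians):
On the way, in this order (a step that is already met when the one before it is completed fails the run):
1. the blue hatch is pressed in by the fingers (value of joint blue_hatch below -0.012 rad and contact force between the fingers and blue_hatch above 0.5 N), for 0.02 s.
2. the blue hatch has sprung fully open and stays open, untouched, for 2 s (value of joint blue_hatch above 1.1 rad and contact force between each of the arm, the fingers and blue_hatch below 0.1 N), for 2 s.
At the end, for the whole second after the job is handed in: the blue hatch stands open beyond 1.1 rad, at rest and untouched, after 2 s of standing open untouched; the white hatch is still latched shut (within -0.02 to 0.04 rad); tube, dishes, tip box and marker are within 20 mm of where they began (all of step 2 and velocity of joint blue_hatch between -0.05 and 0.05 rad/s and value of joint white_hatch between -0.02 and 0.04 rad and distance of each of tube_mid, dishes_mid, tipbox_mid, marker_mid from where it was at the start of the episode below 0.02 m).
It fails at once if the popped blue hatch is pushed down again (falling faster than 0.15 rad/s while 0.06 to 1.15 rad open) (value of joint blue_hatch between 0.06 and 1.15 rad and velocity of joint blue_hatch below -0.15 rad/s).
It fails at once if the hatch is thrown or pulled open by the robot (faster than 2 rad/s) (value of joint blue_hatch above 0.06 rad and velocity of joint blue_hatch above 2 rad/s).
It fails at once if the blue hatch is pressed harder than 40 N (contact force between any of the arm, the fingers and blue_hatch above 40 N).
It fails at once if the white hatch is pressed or opened (value of joint white_hatch below -0.02 rad or value of joint white_hatch above 0.04 rad).
It fails at once if the tube, dishes, tip box or marker is moved or picked up (more than 20 mm) (distance of any of tube_mid, dishes_mid, tipbox_mid, marker_mid from where it was at the start of the episode above 0.02 m).
It also fails if it takes over 35 s, if anything falls off the work surface, if the arm or the gripper's body presses on something with over 40 N, if the wrist force passes 120 N, or if a joint passes its speed limit or range.

### The arm

A 7-joint arm with a two-finger parallel gripper is mounted at the origin on the work surface. World frame = base frame: x ahead of the robot, y to its left, z up, the work surface at z = 0. Lengths are in m, angles in degrees, forces in N, time in s.
With the tool pointing down it reaches from about 0.425 to 0.875 m from the base axis. Payload 4.7 kg.
Tool frame: the origin (TCP) lies between the finger pads; the fingertips stand env.finger_overhang ahead of it and the grasp point (between the pads) lies 5 mm behind it (env.finger_overhang is the distance from the TCP to the fingertips, in m); z points along the fingers, y is the line along which they close (so a half turn about z gives the same grasp; the last joint's range is limited). The gripper opens to 87 mm and grips with 3 to 60 N. Pads are 19 mm wide; open, the fingers measure 117 mm over their backs; the gripper's body (75 mm by 190 mm) begins 51 mm behind the grasp point.
Start: joints at [-67.661, 18.392, -4.016, 83.108, 1.295, 78.541, -3.26], TCP at [0.239, 0.605, 0.237] pointing down, gripper open.
Joint ranges: [-163.93, 163.93], [-17.29, 119.83], [-79.2, 71.16], [3.27, 140.29], [-89.18, 269.18], [5.43, 117.66], [-154.24, 154.24]. Speed limits (degrees/s): [147.25, 147.25, 180, 180, 180, 180, 180].

### API

Orientations are given as [roll, pitch, yaw] about the fixed x, y, z axes, in that order (R = Rz(yaw) Ry(pitch) Rx(roll)).
In Python, from cell import telemetry, eyes, env, models gives the robot as it stands. The module is installed in compiled form; this text tells all that it offers.
- The arm moves only by the tool drive_tool, never from a script. Its arguments are lists of equal length, an entry for each row: "angular": the turn, a rotation vector about the tool's x, y, z in rad, a list of three; "delta_pos": the shift along the tool's x, y, z in cm, a list of three; "gripper": the finger opening in cm, from 0 to 8.7. A call has 1 to 20 rows; each row shifts and turns the commanded pose from where the row before left it, along the tool's axes as they then stand; what a row does not reach is not made up. A row lasts 1/10 s, in which the tool goes at most 50 mm and 8.59 degrees, less where a joint would pass 70% of its speed; a pose out of reach is approached as far as the arm can. A call with a gripper value outside its range is refused whole. The fingers move at their own pace and stop on an object; "squeeze" is the grip in N (left out, the last holds). Time passes only in rows, so rows that do not move let the fingers close. It gives the time, the measured TCP pose, the force, the opening and the grip force at its end, in the units of the state.
- telemetry.get_obs(): the state, without advancing time (a new reading comes with each control period).
- eyes.read_camera(name): name is "side" or "top"; returns a dict with "pixels" (384x512x3 uint8, red, green, blue), "mtx" (3x3 intrinsics, pixels), "origin" and "orientation" of the camera in the world. Camera axes: x right, y down, z forward; pixel columns grow to the right and rows downward; lengths in m; the calibration is good to about 2 mm. A picture is of the moment at which its call begins. There is no depth.
- env.sign_off(): hands the job in; it is judged then, once.
Trained networks look in a picture, given as the dict that the camera call returned (one of the last four; its "shot" number tells which), for a name from the list of things; names that differ only in an ending like _2 or _b are one class to them, and where a whole thing is asked for, a point or a joint stands for the part that bears it (a point fixed in the world has none). Each returns a list of dicts, best first, with "p" (0 to 1); they miss things now and then, are a little off and sometimes report something else, mostly with a low value. They report only what shows in the picture. A call takes as long as a camera call. They do not tell look-alikes from the thing itself.
- models.search_frame(picture, target): "centre" ([column, row] in pixels, amid what is visible of it).
- models.cut_out(picture, target): "pixels" (384x512 bool, what is visible of it) and "centre" ([column, row] in pixels, amid what is visible of it).
The state is a dict: "time_s": time; "qpos": joint angles; "joint_velocities": joint speeds; "effort": joint torques, N m; "tool_pos": TCP position; "tool_rot": TCP orientation; "force": force on the tool from outside, world axes, zero at the start; "wrist_torque": the same for the moment, N m; "grip_width": finger opening in m; "grasp_force": force on a finger pad.
Only numpy, scipy, OpenCV 4.12 (cv2) and the standard library are available. Lean on these libraries where they do the work, as an engineer would, in place of code of your own. Each camera call takes 0.05 s, during which the arm holds its last target. There are 200 camera calls.

## Working session

There is one attempt and no reset: what is moved stays moved. The work goes in short steps, Python scripts to look and compute and a tool call to move; the robot and the scene stay as the last step left them, time stands still between calls to the robot, and variables do not carry over. Pictures are saved under pics/ and viewed, at most 10 in all, crops included, and the job is handed in when it is done.

Besides the shell and the picture viewer there is one more tool, called after "Call:" by a JSON object that holds its "method" and its "body", one argument or row to a line. drive_tool: Moves the arm, as the interface text tells. Its arguments: {"type":"object","properties":{"angular":{"type":"array","items":{"type":"array","items":{"type":"number"}}},"delta_pos":{"type":"array","items":{"type":"array","items":{"type":"number"}}},"gripper":{"type":"array","items":{"type":"number"}},"squeeze":{"type":"number"}},"required":["angular","delta_pos","gripper"]}

```bash
mkdir -p pics
cat > h.py <<'E'
import numpy as np, cv2
from scipy.spatial.transform import Rotation as R
from cell import telemetry, eyes, env, models
def rot(o):
    o=np.array(o,float)
    if o.shape==(3,3): return o
    if o.size==4: raise SystemExit(o)
    return R.from_euler('xyz',o,degrees=True).as_matrix()
def to_plane(p,uv,z):
    d=rot(p['orientation'])@np.linalg.solve(np.array(p['mtx']),[uv[0],uv[1],1.])
    o=np.array(p['origin']); return o+d*(z-o[2])/d[2]
def proj(p,X):
    c=np.array(p['mtx'])@(rot(p['orientation']).T@(np.array(X)-p['origin'])); return c[:2]/c[2]
def save(p,f): cv2.imwrite(f,cv2.cvtColor(p['pixels'],cv2.COLOR_RGB2BGR))
E
python3 - <<'E'
from h import *
print(env.finger_overhang, telemetry.get_obs())
Z={'blue_pad':.0945,'white_pad':.0945,'blue_block':.06,'white_block':.06,'tube_mid':.0575,'dishes_mid':.0225,'tipbox_mid':.026,'marker_mid':.0075}
ims=[]
for n in ('top','side'):
    p=eyes.read_camera(n); ims.append(p['pixels']); print(n,p['origin'],p['orientation'])
    for t,z in Z.items():
        for r in models.search_frame(p,t): print(t,np.round(r['centre']),round(r['p'],2),to_plane(p,r['centre'],z).round(3))
    save(p,f'pics/{n}0.png')
E
```

```text
0.014 {'time_s': 0.0, 'qpos': array([-67.66221996,  18.43904247,  -4.01800634,  83.17621286,
         1.29487776,  78.54190118,  -3.25977021]), 'joint_velocities': array([ 0.06656942,  0.1127398 ,  0.06562494, -0.02962824, -0.02406961,
        0.00892664,  0.0337919 ]), 'effort': array([-3.28357073e-04, -4.91296971e+01, -4.04204344e-01, -3.12537789e+01,
       -6.39297324e-02,  4.38735075e-02,  1.73681069e-04]), 'tool_pos': array([0.23836243, 0.6041308 , 0.23545055]), 'tool_rot': array([-1.79888095e+02,  4.99275858e-03,  1.58474557e+02]), 'force': array([-0.58663479, -0.53229799,  0.29632607]), 'wrist_torque': array([-0.01590406, -0.03040781,  0.065794  ]), 'grasp_force': 0.0, 'grip_width': 0.0869687706863274}
top [0.18991665 0.00763713 1.40988962] [-1.67688912e+02 -6.91562865e-02 -9.07112015e+01]
blue_pad [183. 256.] 0.87 [0.282 0.226 0.095]
blue_pad [200. 166.] 0.83 [0.55  0.182 0.095]
blue_pad [322. 247.] 0.72 [ 0.302 -0.181  0.095]
white_pad [318. 139.] 0.76 [ 0.631 -0.181  0.095]
blue_block [198. 165.] 0.88 [0.563 0.19  0.06 ]
blue_block [324. 247.] 0.8 [ 0.303 -0.192  0.06 ]
wh
[... 371 characters left out ...]
215 0.095]
blue_pad [232. 274.] 0.66 [ 0.3   -0.196  0.095]
blue_pad [240. 146.] 0.6 [0.545 0.174 0.095]
white_pad [344. 214.] 0.88 [ 0.615 -0.191  0.095]
blue_block [242. 158.] 0.77 [0.547 0.162 0.06 ]
blue_block [147. 182.] 0.68 [0.271 0.21  0.06 ]
blue_block [237. 286.] 0.6 [ 0.305 -0.205  0.06 ]
white_block [345. 223.] 0.69 [ 0.622 -0.193  0.06 ]
white_block [283. 188.] 0.43 [ 0.571 -0.007  0.06 ]
tube_mid [282. 189.] 0.71 [ 0.568 -0.008  0.057]
tube_mid [370. 347.] 0.15 [ 0.448 -0.452  0.057]
dishes_mid [373. 347.] 0.86 [ 0.472 -0.447  0.022]
tipbox_mid [166. 130.] 0.98 [0.431 0.461 0.026]
marker_mid [235. 216.] 0.83 [0.431 0.015 0.007]
marker_mid [344. 215.] 0.52 [ 0.682 -0.137  0.007]
```

View pics/top0.png

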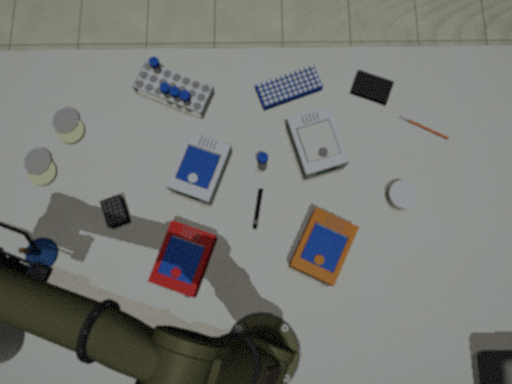

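View pics/side0.png

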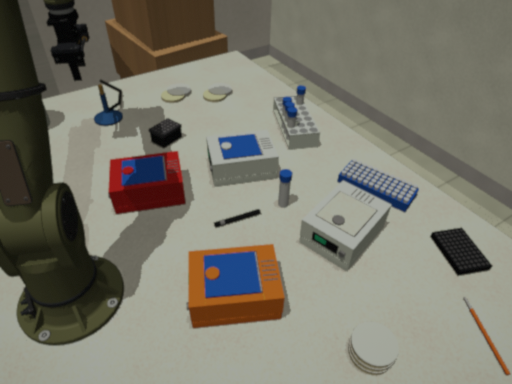

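The top view shows three blue-hatched blocks: a white housing at (200,166), a red one at (183,256) and an orange one at (324,247). There is also a white-hatched block at (318,140). I choose the white housing with the white pad near (193,177). I'll check that with a close crop and a measurement.

Run:
```python
from h import *
crops=[]
for n,box in (('top',(160,125,240,210)),('side',(200,120,285,190))):
    p=eyes.read_camera(n); im=p['pixels']; x0,y0,x1,y1=box
    hsv=cv2.cvtColor(im,cv2.COLOR_RGB2HSV)
    blue=((hsv[...,0]>100)&(hsv[...,0]<130)&(hsv[...,1]>120)).astype(np.uint8)
    m=np.zeros_like(blue); m[y0:y1,x0:x1]=blue[y0:y1,x0:x1]
    k,l,s,c=cv2.connectedComponentsWithStats(m); i=1+np.argmax(s[1:,4]); m=(l==i).astype(np.uint8)
    cs,_=cv2.findContours(m,cv2.RETR_EXTERNAL,cv2.CHAIN_APPROX_NONE)
    hull=cv2.convexHull(max(cs,key=cv2.contourArea))
    W=np.array([to_plane(p,q[0],.0885)[:2]*1000 for q in hull],np.float32)
    print(n,'hatch rect',cv2.minAreaRect(W))
    f=np.zeros_like(m); cv2.fillConvexPoly(f,hull,1)
    pad=cv2.morphologyEx((f&(1-m)),cv2.MORPH_OPEN,np.ones((3,3),np.uint8))
    k,l,s,c=cv2.connectedComponentsWithStats(pad)
    for j in range(1,k):
        if s[j,4]>15: print('pad',c[j],s[j],to_plane(p,c[j],.0945))
    crops.append(cv2.resize(im[y0:y1,x0:x1],(390,390),interpolation=cv2.INTER_CUBIC))
cv2.imwrite('pics/crop.png',cv2.cvtColor(np.hstack(crops),cv2.COLOR_RGB2BGR))
```

```text
top hatch rect ((550.99658203125, 188.70449829101562), (100.91757202148438, 106.89604949951172), 69.04867553710938)
pad [192.33018868 177.44339623] [187 172  12  12 106] [0.51467579 0.20273093 0.0945    ]
side hatch rect ((550.2520141601562, 185.60841369628906), (100.37030029296875, 107.91284942626953), 69.42045593261719)
pad [225.56790123 145.39506173] [220 142  12   8  81] [0.51338452 0.20028463 0.0945    ]
```

View pics/crop.png

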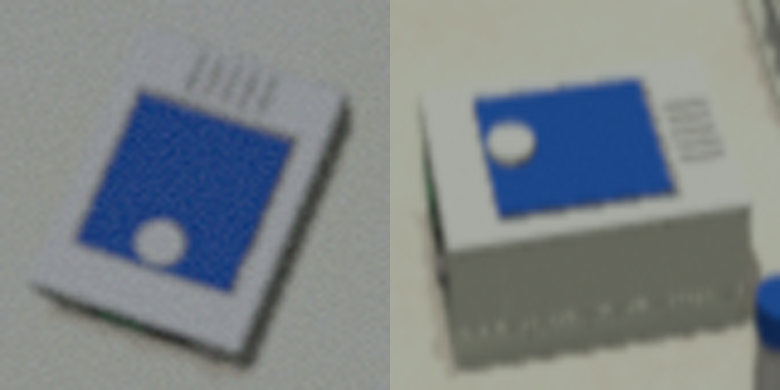

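The crop confirms the choice: white housing, blue hatch, and a white pad at the free edge on the robot's side. The pad is at about (0.514, 0.2015). The pad-to-centre distance of 39 mm matches the given sizes, and the tool yaw is already aligned with the hatch. I'll move above it with the fingers closed.

Call:
{"method": "drive_tool", "body": {
  "angular": [
    [0, 0, 0],
    [0, 0, 0],
    [0, 0, 0],
    [0, 0, 0],
    [0, 0, 0],
    [0, 0, 0],
    [0, 0, 0],
    [0, 0, 0],
    [0, 0, 0],
    [0, 0, 0],
    [0, 0, 0],
    [0, 0, 0],
    [0, 0, 0],
    [0, 0, 0],
    [0, 0, 0]
  ],
  "delta_pos": [
    [-3.4, -2.3, 0],
    [-3.4, -2.3, 0],
    [-3.4, -2.3, 0],
    [-3.4, -2.3, 0],
    [-3.4, -2.3, 0],
    [-3.4, -2.3, 0],
    [-3.4, -2.3, 0],
    [-3.4, -2.3, 0],
    [-3.4, -2.3, 0],
    [-3.4, -2.3, 0],
    [-3.4, -2.3, 0],
    [-3.0, -2.0, 0],
    [0, 0, 4],
    [0, 0, 3],
    [0, 0, 0]
  ],
  "gripper": [0, 0, 0, 0, 0, 0, 0, 0, 0, 0, 0, 0, 0, 0, 0]
}}

```text
time_s: 2.5
tool_pos: [0.5114, 0.201, 0.1624]
tool_rot: [-179.6, -0.3, 158.4]
force: [0.1, 0.8, -0.5]
grip_width: 0.0003
grasp_force: 0.0
```

Run:
```python
from h import *
o=telemetry.get_obs(); T=rot(o['tool_rot']); t=np.array(o['tool_pos'])
print(o['time_s'],t,o['tool_rot'],o['force'],o['grip_width'])
print('to go in tool cm',T.T@(np.array([.514,.2015,.1085])-t)*100)
cr=[]
for n in('top','side'):
    p=eyes.read_camera(n); u=proj(p,t+T[:,2]*.014); print(n,u,proj(p,[.514,.2015,.0945]))
    x,y=proj(p,[.514,.2015,.11]).astype(int); cr.append(cv2.resize(p['pixels'][y-45:y+45,x-45:x+45],(390,390),interpolation=cv2.INTER_CUBIC))
cv2.imwrite('pics/crop2.png',cv2.cvtColor(np.hstack(cr),cv2.COLOR_RGB2BGR))
```

```text
2.5 [0.51140172 0.20097593 0.16243615] [-179.64975622   -0.31538326  158.43694918] [ 0.07544172  0.77823202 -0.46710839] 0.00025708033988701385
to go in tool cm [-0.25206796  0.17719169  5.39132699]
top [190.25615864 174.1338865 ] [192.73445062 177.65639444]
side [224.2416827  129.91286571] [225.54182402 145.11836563]
```

View pics/crop2.png

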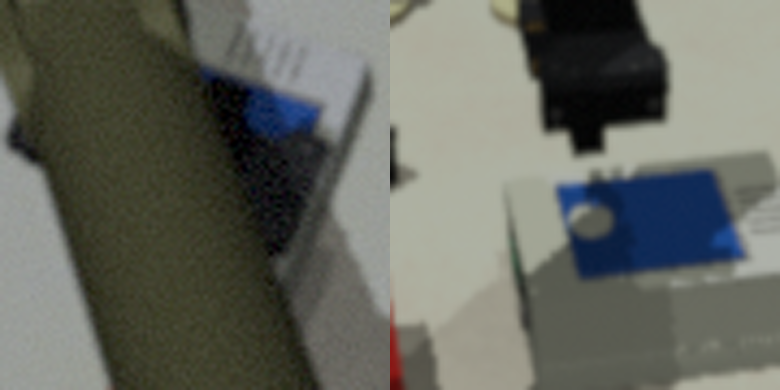

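The side crop shows the closed fingertips right above the white pad, with the tip at about (590,150) and the pad at (590,220). Next I'll descend to about 4 mm above it.

Call:
{"method": "drive_tool", "body": {
  "angular": [
    [0, 0, 0],
    [0, 0, 0],
    [0, 0, 0],
    [0, 0, 0],
    [0, 0, 0]
  ],
  "delta_pos": [
    [-0.2, 0.1, 2],
    [0, 0, 2],
    [0, 0, 0.8],
    [0, 0, 0],
    [0, 0, 0]
  ],
  "gripper": [0, 0, 0, 0, 0]
}}

```text
time_s: 3.1
tool_pos: [0.5174, 0.2032, 0.1202]
tool_rot: [179.9, 0.1, 158.5]
force: [0.8, 0.8, -0.3]
grip_width: 0.0004
grasp_force: 0.0
```

Call:
{"method": "drive_tool", "body": {
  "angular": [
    [0, 0, 0],
    [0, 0, 0],
    [0, 0, 0],
    [0, 0, 0],
    [0, 0, 0]
  ],
  "delta_pos": [
    [0, 0, 0.2],
    [0, 0, 0.2],
    [0, 0, 0.1],
    [0, 0, 0.1],
    [0, 0, 0]
  ],
  "gripper": [0, 0, 0, 0, 0]
}}

```text
time_s: 3.6
tool_pos: [0.5163, 0.2026, 0.1124]
tool_rot: [-180.0, -0.0, 158.5]
force: [-0.6, -0.5, -0.0]
grip_width: 0.0003
grasp_force: 0.0
```

Call:
{"method": "drive_tool", "body": {
  "angular": [
    [0, 0, 0],
    [0, 0, 0],
    [0, 0, 0],
    [0, 0, 0],
    [0, 0, 0],
    [0, 0, 0]
  ],
  "delta_pos": [
    [0.2, 0, 0.2],
    [0, 0, 0.2],
    [0, 0, 0.1],
    [0, 0, 0.1],
    [0, 0, 0],
    [0, 0, 0]
  ],
  "gripper": [0, 0, 0, 0, 0, 0]
}}

```text
time_s: 4.2
tool_pos: [0.5145, 0.2035, 0.1066]
tool_rot: [180.0, -0.0, 158.5]
force: [-1.1, 1.0, 1.0]
grip_width: 0.0005
grasp_force: 1.1
```

Call:
{"method": "drive_tool", "body": {
  "angular": [
    [0, 0, 0],
    [0, 0, 0],
    [0, 0, 0],
    [0, 0, 0]
  ],
  "delta_pos": [
    [0, 0, 0.1],
    [0, 0, 0.1],
    [0, 0, 0.1],
    [0, 0, 0]
  ],
  "gripper": [0, 0, 0, 0]
}}

```text
time_s: 4.6
tool_pos: [0.5145, 0.2036, 0.1039]
tool_rot: [180.0, -0.0, 158.5]
force: [-2.8, -0.4, 5.7]
grip_width: 0.0005
grasp_force: 2.7
```

At about 5.7 N and 4.6 mm the pad is at the rubber stop. I'll retreat up and back.

Call:
{"method": "drive_tool", "body": {
  "angular": [
    [0, 0, 0],
    [0, 0, 0],
    [0, 0, 0],
    [0, 0, 0],
    [0, 0, 0],
    [0, 0, 0],
    [0, 0, 0],
    [0, 0, 0]
  ],
  "delta_pos": [
    [0, 0, 0.05],
    [0, 0, -2],
    [1, 0, -4],
    [3, 0, -4],
    [4, 0, -3],
    [4, 0, -2],
    [3, 0, -1],
    [0, 0, 0]
  ],
  "gripper": [0, 0, 0, 0, 0, 0, 0, 0]
}}

```text
time_s: 5.4
tool_pos: [0.3728, 0.2611, 0.265]
tool_rot: [179.8, 0.1, 158.8]
force: [0.3, 0.2, -0.6]
grip_width: 0.0006
grasp_force: 0.0
```

Run:
```python
from h import *
o=telemetry.get_obs(); print(o['time_s'],o['tool_pos'],o['force'])
p=eyes.read_camera('side'); save(p,'pics/s3.png')
```

```text
5.4 [0.37277163 0.2610758  0.26495555] [ 0.28077708  0.23481951 -0.62297118]
```

View pics/s3.png

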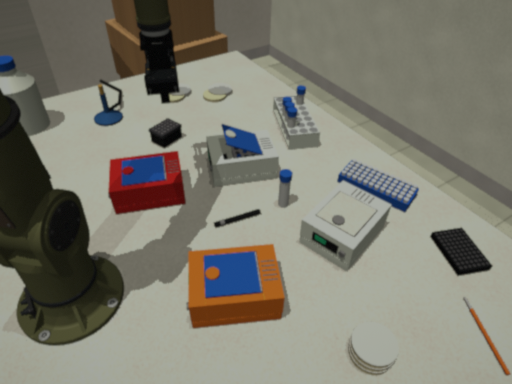

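The hatch at (242,138) is rising, and the gripper at (160,80) is well clear. I'll wait about 5 s for it to open and stand.

Call:
{"method": "drive_tool", "body": {
  "angular": [
    [0, 0, 0],
    [0, 0, 0],
    [0, 0, 0],
    [0, 0, 0],
    [0, 0, 0],
    [0, 0, 0],
    [0, 0, 0],
    [0, 0, 0],
    [0, 0, 0],
    [0, 0, 0],
    [0, 0, 0],
    [0, 0, 0],
    [0, 0, 0],
    [0, 0, 0],
    [0, 0, 0],
    [0, 0, 0],
    [0, 0, 0],
    [0, 0, 0],
    [0, 0, 0],
    [0, 0, 0]
  ],
  "delta_pos": [
    [0, 0, 0],
    [0, 0, 0],
    [0, 0, 0],
    [0, 0, 0],
    [0, 0, 0],
    [0, 0, 0],
    [0, 0, 0],
    [0, 0, 0],
    [0, 0, 0],
    [0, 0, 0],
    [0, 0, 0],
    [0, 0, 0],
    [0, 0, 0],
    [0, 0, 0],
    [0, 0, 0],
    [0, 0, 0],
    [0, 0, 0],
    [0, 0, 0],
    [0, 0, 0],
    [0, 0, 0]
  ],
  "gripper": [0, 0, 0, 0, 0, 0, 0, 0, 0, 0, 0, 0, 0, 0, 0, 0, 0, 0, 0, 0]
}}

```text
time_s: 7.45
tool_pos: [0.375, 0.2584, 0.2631]
tool_rot: [180.0, 0.0, 158.5]
force: [-0.8, 0.8, -0.4]
grip_width: 0.0005
grasp_force: 0.0
```

Call:
{"method": "drive_tool", "body": {
  "angular": [
    [0, 0, 0],
    [0, 0, 0],
    [0, 0, 0],
    [0, 0, 0],
    [0, 0, 0],
    [0, 0, 0],
    [0, 0, 0],
    [0, 0, 0],
    [0, 0, 0],
    [0, 0, 0],
    [0, 0, 0],
    [0, 0, 0],
    [0, 0, 0],
    [0, 0, 0],
    [0, 0, 0],
    [0, 0, 0],
    [0, 0, 0],
    [0, 0, 0],
    [0, 0, 0],
    [0, 0, 0]
  ],
  "delta_pos": [
    [0, 0, 0],
    [0, 0, 0],
    [0, 0, 0],
    [0, 0, 0],
    [0, 0, 0],
    [0, 0, 0],
    [0, 0, 0],
    [0, 0, 0],
    [0, 0, 0],
    [0, 0, 0],
    [0, 0, 0],
    [0, 0, 0],
    [0, 0, 0],
    [0, 0, 0],
    [0, 0, 0],
    [0, 0, 0],
    [0, 0, 0],
    [0, 0, 0],
    [0, 0, 0],
    [0, 0, 0]
  ],
  "gripper": [0, 0, 0, 0, 0, 0, 0, 0, 0, 0, 0, 0, 0, 0, 0, 0, 0, 0, 0, 0]
}}

```text
time_s: 9.45
tool_pos: [0.375, 0.2584, 0.2631]
tool_rot: [180.0, 0.0, 158.5]
force: [-0.8, -0.2, 0.5]
grip_width: 0.0005
grasp_force: 0.0
```

Call:
{"method": "drive_tool", "body": {
  "angular": [
    [0, 0, 0],
    [0, 0, 0],
    [0, 0, 0],
    [0, 0, 0],
    [0, 0, 0],
    [0, 0, 0],
    [0, 0, 0],
    [0, 0, 0],
    [0, 0, 0],
    [0, 0, 0]
  ],
  "delta_pos": [
    [0, 0, 0],
    [0, 0, 0],
    [0, 0, 0],
    [0, 0, 0],
    [0, 0, 0],
    [0, 0, 0],
    [0, 0, 0],
    [0, 0, 0],
    [0, 0, 0],
    [0, 0, 0]
  ],
  "gripper": [0, 0, 0, 0, 0, 0, 0, 0, 0, 0]
}}

```text
time_s: 10.45
tool_pos: [0.375, 0.2584, 0.2631]
tool_rot: [180.0, 0.0, 158.5]
force: [0.4, 0.6, -0.2]
grip_width: 0.0004
grasp_force: 0.0
```

Run:
```python
from h import *
p=eyes.read_camera('side'); save(p,'pics/s4.png')
# expected pad pixel for opening 1.25 rad
h=np.array([.514+.095*.93,.202-.095*.367,.0825]); c=np.array([-.93,.367,0]);
for a in(1.0,1.1,1.25): print(a,proj(p,h+.095*(c*np.cos(a)+[0,0,np.sin(a)])),proj(p,h+.112*(c*np.cos(a)+[0,0,np.sin(a)])))
```

```text
1.0 [240.14417184 123.72055587] [236.86230051 119.67380766]
1.1 [243.03013339 122.00529373] [240.29259971 117.62296079]
1.25 [247.64748259 119.88381802] [245.78813896 115.08804917]
```

View pics/s4.png

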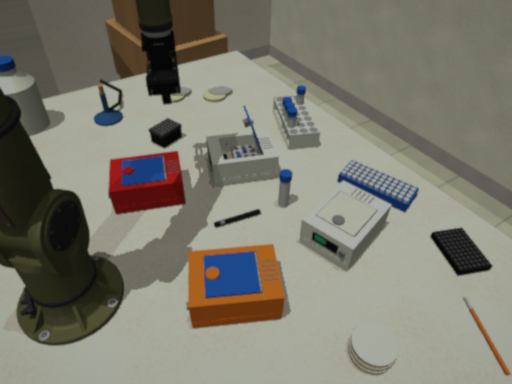

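The hatch stands fully open: its pad is at about (248,121), and 1.25 rad predicts (247.6,120). The tube, marker, dishes and tip box look unmoved and the white hatch is shut. I'll hand the job in.

```bash
python3 -c "
from cell import env
print(env.sign_off())"
```

```text
the job is handed in; nothing more can be done
None
```

The blue hatch was pressed once at about 6 N and sprang fully open. It still stood open about 5 s after the arm withdrew, the white hatch and bystanders looked undisturbed in the last picture, and the job is handed in (sign-off returned no verdict).

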